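# Clear the mahjong table before the next hand

### The arm

A 6-joint arm with a two-finger parallel gripper is mounted at the origin on the work surface. World frame = base frame: x ahead of the robot, y to its left, z up, the work surface at z = 0. Lengths are in m, angles in rad, forces in N, time in s.
With the tool pointing down it reaches from about 0.375 to 0.9 m from the base axis. Payload 3.1 kg.
Tool frame: the origin (TCP) lies midway between the tips of the shut fingers; the grasp point (between the pads) lies 19 mm behind it; z points along the fingers, y is the line along which they close (so a half turn about z gives the same grasp; the last joint's range is limited). The gripper opens to 85 mm and grips with 20 to 120 N. Pads are 22 mm wide; open, the fingers measure 114 mm over their backs; the gripper's body (76 mm by 85 mm) begins 54 mm behind the grasp point. The pads swing forward as they close: fully open they stand 13 mm farther back than shut.
Start: joints at [-1.415, 0.527, 1.433, -0, 1.181, -0.178], TCP at [0.205, -0.59, 0.197] pointing down, gripper open.
Joint ranges: [-3.08, 3.08], [-0.75, 2.2], [0.22, 2.44], [-1.43, 4.57], [0, 2.65], [-2.85, 2.85]. Speed limits (rad/s): [2.79, 2.79, 3.14, 3.14, 3.14, 3.14].

### API

Orientations are given as a unit quaternion [w, x, y, z].
In Python, from rig import bot gives the robot as it stands.
- The arm moves only by the shell command python3 -m creep 'ROWS' [FORCE]. ROWS is text: rows parted by semicolons, each of 7 numbers parted by spaces: the opening, from 0 (shut) to 1 (fully open), then the shift along the tool's x, y, z in mm, then the turn, a rotation vector about the tool's x, y, z in degrees. A call has 1 to 12 rows; each row is the pose to reach, as a shift and turn from the pose commanded when the call began, along the tool's axes at that moment; what a row does not reach only later rows make up. A row lasts 1/8 s, in which the tool goes at most 62.5 mm and 10.7 degrees, less where a joint would pass 70% of its speed; a pose out of reach is approached as far as the arm can. A call with a gripper value outside its range is refused whole. The fingers move at their own pace and stop on an object; FORCE is the grip in N (left out, the last holds). Time passes only in rows, so rows that repeat a pose let the fingers close. It gives the time, the measured TCP pose, the force, the opening and the grip force at its end, in the units of the state.
- bot.read_state(): the state, without advancing time (a new reading comes with each control period).
- bot.snapshot(name): name is "scene" or "side" or "wrist"; returns (picture, depth): 480x640x3 uint8, red, green, blue; 480x640 float32, m along the optical axis (not along the pixel's ray), 0 where there is no reading.
- bot.camera_model(name): a dict with "mtx" (3x3 intrinsics, pixels), "eye" and "rotation" of the camera in the world. Camera axes: x right, y down, z forward; pixel columns grow to the right and rows downward; lengths in m; the calibration is good to about 2 mm. A picture is of the moment at which its call begins: read the wrist's pose just before it. camera_model takes no time and is no camera call; for the wrist camera it gives the pose at the moment of the call.
- bot.hand_in(): hands the job in; it is judged then, once.
The state is a dict: "t": time; "joints": joint angles; "joint_vel": joint speeds; "joint_torque": joint torques, N m; "tool_pos": TCP position; "eef_rot": TCP orientation; "ft_force": force on the tool from outside, world axes, zero at the start; "moment": the same for the moment, N m; "grip_width": opening from 0.0 (shut) to 1.0 (fully open); "gripper_force": force on a finger pad.
Only numpy, scipy, OpenCV 4.12 (cv2) and the standard library are available. Lean on these libraries where they do the work, as an engineer would, in place of code of your own. Each camera call takes 0.05 s, during which the arm holds its last target. There are 200 camera calls.

### The job

Clear the player's side of the mahjong table by putting each stray thing where it belongs: the tea bowl upright on the middle of the rosewood coaster, the jade bangle flat in the round blue-lined jewellery dish, the mahjong tile face up in the green-lined tile tray, and the pink hair claw, teeth down, in the square white tray. Keep the tea bowl upright all the while, and set the bowl and the bangle down without dropping them. Do not press the green start button.

Things in the scene. Friction and masses are not known exactly. Their poses are not given: they have to be found in the camera images.
- tea_bowl: Small white porcelain tea bowl with a gold rim, open at the top, round: 63 mm across at the rim, 61 mm across at 26 mm height, narrowing below to a 36 mm foot; 46 mm high, wall 4 mm, about 100 g. Starts upright on the table. Origin: centre of its underside, z up.
- bangle: Pale jade bangle, a closed ring lying flat: outer diameter 72 mm, inner 54 mm (so its band is 9 mm wide), 9 mm high, about 55 g. Can be gripped across the band with one finger inside the ring. Origin: ring centre at the underside, z up.
- tile: Loose mahjong tile lying face up on its green back: ivory face with five coloured dots, 38 mm along its x, 28 mm along its y, 22 mm high, about 30 g. Origin: centre of its underside, z up, out of the face.
- hair_claw: Pink plastic hair claw standing on its teeth: 62 mm long along its x, 30 mm wide along its y with upright sides from the table to 24 mm height, two narrow finger tabs on top (26 mm along x, within 16 mm along y) up to 40 mm; rigid, about 30 g. Origin: centre of its underside, z up.
- coaster: Round dark red-brown rosewood coaster, fixed, flat: 96 mm in diameter, top 8 mm above the table. Origin: centre of its underside, on the table.
- jewel_dish: Round shallow brass dish lined with dark blue, fixed: 126 mm outer and 120 mm inner diameter, floor 3 mm and rim 8 mm above the table. Origin: centre of its underside, on the table.
- tile_tray: Rectangular rosewood tile tray lined with dark green, fixed: outside 94 mm along its x by 80 mm along its y, walls 5 mm thick, inside 84 by 70 mm, floor 5 mm and rim 10 mm above the table. Origin: centre of its underside, on the table.
- hair_tray: Square white plastic tray, fixed: outside 92 by 92 mm, walls 4 mm thick, inside 84 by 84 mm, floor 4 mm and rim 10 mm above the table; sides along its x and y. Origin: centre of its underside, on the table.
- start_button: Round bright green start button, 37 mm across, in a 48 mm steel ring set in the table top at the robot's edge; its top stands 4 mm above the table and yields about 2 to 5 N when pressed. Not to be pressed. Origin: on its axis, at table height. The other objects around (low stack of gaming chips, dice, lip balm, all under 20 mm high; further away a row of tiles 44 mm high at the back, teapot, tissue box, phone, fruit) are fixed and not part of the job.

How it is judged:
At the end, for the whole second after the job is handed in: Tea bowl on the coaster, centres within 15 mm; bangle flat on the jewellery dish's floor; tile face up on the tile tray's floor; hair claw on its teeth on the white tray's floor; each level within 0.15 rad, released and at rest (horizontal distance between tea_bowl and coaster below 0.015 m and height (world z) of tea_bowl between 0.004 and 0.012 m and horizontal distance between bangle and jewel_dish below 0.026 m and height (world z) of bangle below 0.007 m and x of tile in the frame of tile_tray between -0.03 and 0.03 m and y of tile in the frame of tile_tray between -0.023 and 0.023 m and height (world z) of tile below 0.009 m and x of hair_claw in the frame of hair_tray between -0.028 and 0.028 m and y of hair_claw in the frame of hair_tray between -0.028 and 0.028 m and height (world z) of hair_claw below 0.008 m and angle between each of tea_bowl, bangle, tile, hair_claw's own z axis and vertical below 0.15 rad and linear speed of each of tea_bowl, bangle, tile, hair_claw below 0.02 m/s and angular speed of each of tea_bowl, bangle, tile, hair_claw below 0.3 rad/s); the robot touches nothing.
It fails at once if the green start button is pressed (over 2 N) (contact force between start_button and anything else above 2 N).
It fails at once if the tea bowl tips more than 0.6 rad (angle between tea_bowl's own z axis and vertical above 0.6 rad).
It fails at once if the tea bowl is dropped (moves faster than 0.5 m/s while out of the fingers) (contact force between tea_bowl and the fingers below 0.05 N and linear speed of tea_bowl above 0.5 m/s).
It fails at once if the bangle is dropped (moves faster than 0.5 m/s while out of the fingers) (contact force between bangle and the fingers below 0.05 N and linear speed of bangle above 0.5 m/s).
It also fails if it takes over 115 s, if anything falls off the work surface, if the arm or the gripper's body presses on something with over 40 N, if the wrist force passes 120 N, or if a joint passes its speed limit or range.

## Working session

There is one attempt and no reset: what is moved stays moved. The work goes in short steps, Python scripts to look and compute and a shell command to move; the robot and the scene stay as the last step left them, time stands still between calls to the robot, and variables do not carry over. Pictures are saved under pics/ and viewed, at most 16 in all, crops included, and the job is handed in when it is done.

```bash
mkdir -p pics; ls; python3 - <<'E'
from rig import bot
import cv2
s=bot.read_state();print(s)
for n in("scene","side"):
    p,d=bot.snapshot(n);cv2.imwrite(f"pics/{n}0.png",p[:,:,::-1]);m=bot.camera_model(n);print(n,m)
E
```

```text
pics
{'t': 0.0, 'joints': array([-1.41548783e+00,  5.28448950e-01,  1.43384656e+00,  5.98523000e-06,
        1.18141001e+00, -1.78494646e-01]), 'joint_vel': array([ 0.00046319,  0.00107654,  0.00067534, -0.00109948, -0.00075985,
        0.00116817]), 'joint_torque': array([-6.09150775e-04, -4.42348838e+01, -1.78024274e+01, -1.21484391e-04,
        8.49242293e-03,  3.59075926e-06]), 'tool_pos': array([ 0.20468741, -0.58972748,  0.195562  ]), 'eef_rot': array([-1.05632821e-03,  9.86103874e-01,  1.66126562e-01,  1.50142191e-05]), 'ft_force': array([0.39253526, 0.10878868, 0.1072334 ]), 'moment': array([0.0026416 , 0.06522497, 0.01255522]), 'gripper_force': 0.0, 'grip_width': 0.9966904252995551}
scene {'mtx': array([[441.70047974,   0.        , 323.24762575],
       [  0.        , 441.70047974, 243.51613563],
       [  0.        ,   0.        ,   1.        ]]), 'eye': array([ 0.98530009, -0.00686051,  0.77465299]), 'rotation': array([-0.2061611 ,  0.68719451,  0.6674031 , -0.1995856 ])}
side {'mtx': array([[577.54961661,   0.        , 323.26516231],
       [  0.        , 577.54961661, 239.95212233],
       [  0.        ,   0.        ,   1.        ]]), 'eye': array([-0.07186007,  0.59203882,  1.03892671]), 'rotation': array([ 0.12986919, -0.33207747,  0.8795206 , -0.31512231])}
```

View pics/scene0.png

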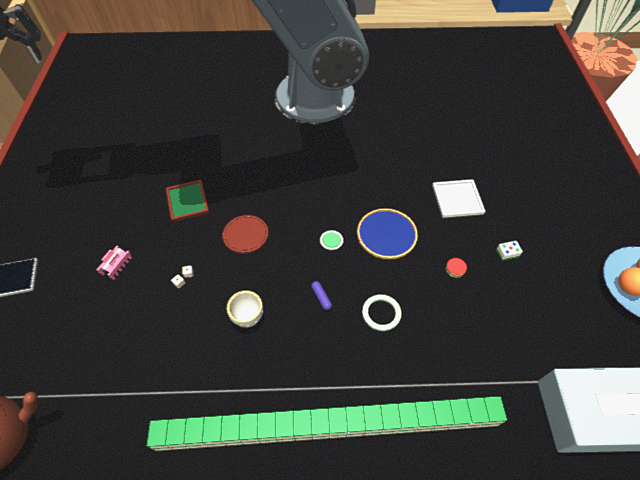

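View pics/side0.png

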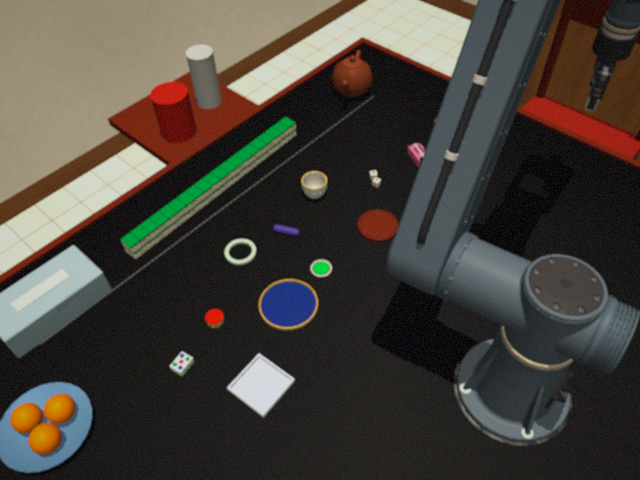

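The scene view shows every target: claw (115,262), bowl (245,308), bangle (381,312), tile (510,250), button (331,240), coaster (246,234), dish (387,233), tile tray (187,200) and white tray (458,198). The side view agrees, but the arm hides the tile tray.

```bash
cat > h.py <<'E'
from rig import bot
import cv2, numpy as np
from scipy.spatial.transform import Rotation as R
def Q(q): return R.from_quat(np.roll(q,-1))
def grab(n):
    m=bot.camera_model(n); p,d=bot.snapshot(n); return p,d,m
def rays(m,uv):
    uv=np.asarray(uv,float).reshape(-1,2); K=m["mtx"]
    c=np.c_[(uv-K[:2,2])/[K[0,0],K[1,1]],np.ones(len(uv))]
    return Q(m["rotation"]).apply(c)
def plane(m,uv,z):
    r=rays(m,uv); return m["eye"]+r*((z-m["eye"][2])/r[:,2])[:,None]
def cloud(m,d):
    v,u=np.mgrid[:480,:640]; P=m["eye"]+rays(m,np.c_[u.ravel(),v.ravel()])*d.ravel()[:,None]
    return P.reshape(480,640,3)
def comp(mask,uv):
    n,l=cv2.connectedComponents(mask.astype(np.uint8)); k=l[uv[1],uv[0]]
    return l==k if k else None
def outline(c):
    return max(cv2.findContours(c.astype(np.uint8),cv2.RETR_EXTERNAL,cv2.CHAIN_APPROX_NONE)[0],key=len).reshape(-1,2)
def ell(P):
    (x,y),ax,a=cv2.fitEllipse((P[:,:2]*1000).astype(np.float32)); return np.round([x,y,*ax],1)
def rect(P):
    (x,y),(w,h),a=cv2.minAreaRect((P[:,:2]*1000).astype(np.float32))
    if w<h: w,h,a=h,w,a+90
    return np.round([x,y,w,h,(a+90)%180-90],1)   # angle of long side, deg in world
E
python3 - <<'E'
from h import *
p,d,m=grab("scene"); C=cloud(m,d); mask=p.max(2)>60
print("table z",np.median(C[300:380:9,60:180:9,2]))
seeds=dict(button=(331,240,.004,0),coaster=(246,234,.008,0),dish=(387,233,.008,0),ttray=(200,212,.010,1),htray=(458,198,.01,1),bowl=(245,322,.046,0),bangle=(365,312,.009,0),tile=(510,250,.022,1),claw=(115,262,.02,1),)
mask2=(p.max(2)>45)
for k,(u,v,z,s) in seeds.items():
    c=comp(mask2,(u,v))
    if c is None: print(k,"none",p[v,u]);continue
    o=outline(c); P=plane(m,o,z); zz=C[c][:,2]
    print(k,c.sum(),"plane",(rect if s else ell)(P),"z pct",np.round(np.percentile(zz,[5,50,95])*1000,1))
    T=C[c]; T=T[T[:,2]>z-.004]
    if k in("bowl","tile","claw","bangle"): print("   cloud top",rect(T),len(T), "ctr",np.round(T.mean(0)*1000,1))
E
```

```text
table z -0.0010696235509787266
button 410 plane [468.9  25.4  50.2  51.1] z pct [-1.1  2.7  5.8]
coaster 1480 plane [ 450.  -155.4   97.5  100.3] z pct [0.5 7.3 9.7]
dish 2549 plane [456.8 143.6 128.9 132.3] z pct [-0.   3.   7.5]
ttray 1394 plane [ 356.8 -291.3  105.9   84.    16.3] z pct [-0.1  5.3 10.5]
htray 1667 plane [368.3 311.5 105.2 102.4   3.9] z pct [-0.4  4.  10.5]
bowl 1135 plane [ 640.5 -137.9   65.4   74.8] z pct [-0.5 22.4 47.4]
   cloud top [790.4 -65.6 402.5  61.7  25.5] 255 ctr [ 645.2 -135.7   63. ]
bangle 742 plane [638.8 113.3  74.3  76.1] z pct [-1.6  7.2 10.3]
   cloud top [798.2  75.  402.4  70.3 -13.7] 480 ctr [640.4 113.7  11.4]
tile 415 plane [516.7 383.3  53.4  41.3 -78.8] z pct [-0.9 20.  23.7]
   cloud top [733.2 189.7 638.   42.1 -41.7] 237 ctr [514.6 385.4  24.9]
claw 711 plane [ 519.3 -410.3   68.6   56.7  -25.6] z pct [-1.3 23.6 38.2]
   cloud top [ 731.9 -204.9  639.8   66.7   44. ] 464 ctr [ 527.1 -402.5   37.5]
```

```bash
cat >> h.py <<'E'
def yaw(s):
    x=Q(s["eef_rot"]).apply([1,0,0]); return np.degrees(np.arctan2(x[1],x[0]))
def go(x,y,z,ya=None):
    """mm, deg of tool x in the world -> prints shift and turn in tool axes"""
    s=bot.read_state(); r=Q(s["eef_rot"])
    if ya is None: ya=yaw(s)
    else: ya=yaw(s)+(ya-yaw(s)+90)%180-90
    g=R.from_euler("z",ya,degrees=True)*R.from_rotvec([np.pi,0,0])
    print("shift",np.round(r.inv().apply(np.array([x,y,z])-s["tool_pos"]*1000),1),"turn",np.round((r.inv()*g).as_rotvec(degrees=True),1),"yaw",round(yaw(s),1),"->",round(ya,1),"j6 goal~",round(np.degrees(np.arctan2(y,x))+90-ya,0))
E
python3 - <<'E'
from h import *
m=bot.camera_model("wrist"); s=bot.read_state(); r=Q(s["eef_rot"])
print(m["mtx"],r.inv().apply(m["eye"]-s["tool_pos"]),(r.inv()*Q(m["rotation"])).as_matrix().round(2))
go(500,-400,180)
E
```

```text
[[363.40339983   0.         320.63828267]
 [  0.         363.40339983 238.55804182]
 [  0.           0.           1.        ]] [ 0.08449629  0.00022045 -0.17767917] [[-0.   -0.94 -0.33]
 [ 1.   -0.    0.  ]
 [-0.   -0.33  0.94]]
shift [341.2 -82.7  16. ] turn [-0.1 -0.   0. ] yaw 19.1 -> 19.1 j6 goal~ 32.0
```

```bash
python3 -m creep '1 30 -8 0 0 0 0;1 80 -20 4 0 0 0;1 140 -35 8 0 0 0;1 200 -50 12 0 0 0;1 260 -65 16 0 0 0;1 310 -76 16 0 0 0;1 341 -83 16 0 0 0;1 341 -83 16 0 0 0;1 341 -83 16 0 0 0'; python3 - <<'E'
from h import *
p,d,m=grab("wrist"); C=cloud(m,d); cv2.imwrite("pics/w1.png",p[:,:,::-1])
hsv=cv2.cvtColor(p,cv2.COLOR_RGB2HSV)
k=(hsv[...,0]>140)&(hsv[...,0]<178)&(hsv[...,1]>50)&(hsv[...,2]>60)&(d>0)
T=C[k];print(k.sum(),np.round(np.percentile(T,[2,50,98],axis=0)*1000,1))
b=T[(T[:,2]>.012)&(T[:,2]<.045)];print("all",rect(b)); t=T[T[:,2]>.03];print("tabs",rect(t)); t=T[(T[:,2]>.015)&(T[:,2]<.027)];print("body",rect(t))
E
```

```text
t: 1.27
tool_pos: [0.4991, -0.4004, 0.1801]
eef_rot: [-0.0, 0.986, 0.166, -0.001]
ft_force: [0.4, 0.4, -0.4]
grip_width: 1.003
gripper_force: 0.0
8647 [[ 4.230e+02 -7.273e+02 -1.100e+00]
 [ 5.246e+02 -4.253e+02  5.000e-01]
 [ 5.673e+02 -3.660e+02  2.957e+02]]
all [ 518.2 -412.2   62.    30.4  -25.5]
tabs [ 519.4 -433.9   71.4   37.1  -76.3]
body [ 518.2 -412.2   62.    30.4  -25.5]
```

View pics/w1.png

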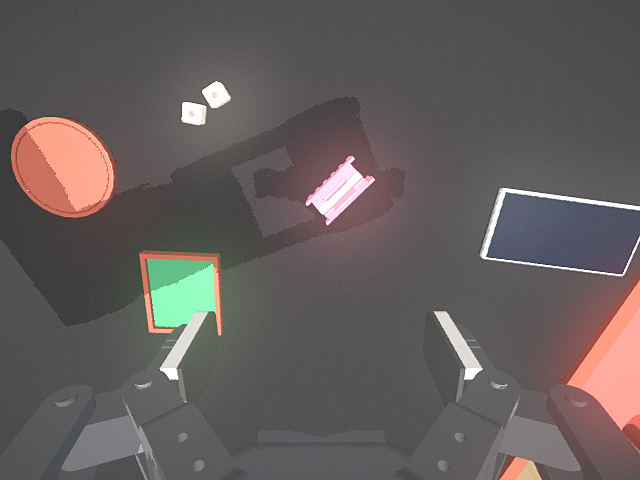

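The wrist view shows the claw at (340,190), the tile tray at (180,292), the coaster at (63,167) and the fingers below. The cloud gives the claw as 62 x 30 mm, which fits. Next: measure the tile tray and coaster, then go to the claw.

```bash
python3 - <<'E'
from h import *
p,d,m=grab("wrist"); hsv=cv2.cvtColor(p,cv2.COLOR_RGB2HSV)
sat=(hsv[...,1]>90)&(p.max(2)>70)
c=comp(sat&((hsv[...,0]<15)|(hsv[...,0]>172)),(40,150)); print("coaster",c.sum(),ell(plane(m,outline(c),.008)))
g=comp((hsv[...,0]>50)&(hsv[...,0]<90)&(hsv[...,1]>60),(180,285)); 
P=plane(m,outline(g),.005);print("green floor",rect(P)); 
a=rect(P)
go(518,-412,150,-25.5); go(518,-412,3,-25.5)
E
```

```text
coaster 8281 [ 450.3 -158.2   95.    99.1]
green floor [ 352.5 -292.2   82.1   68.8   16.4]
shift [14.7 16.7 30.3] turn [-0.   0.  44.5] yaw 19.0 -> -25.5 j6 goal~ 77.0
shift [ 14.8  16.7 177.3] turn [-0.   0.  44.5] yaw 19.0 -> -25.5 j6 goal~ 77.0
```

```bash
python3 -m creep '0.7 5 6 10 0 0 10;0.7 10 11 20 0 0 20;0.7 15 17 30 0 0 30;0.7 15 17 50 0 0 40;0.7 15 17 80 0 0 44.5;0.7 15 17 115 0 0 44.5;0.7 15 17 145 0 0 44.5;0.7 15 17 165 0 0 44.5;0.7 15 17 175 0 0 44.5;0.7 15 17 175 0 0 44.5' 30; python3 -m creep '0.2 0 0 0 0 0 0;0.2 0 0 0 0 0 0;0.2 0 0 0 0 0 0;0.2 0 0 0 0 0 0;0.2 0 0 0 0 0 0' 30
python3 - <<'E'
from h import *
go(518,-412,120); go(368,311,120)
E
```

```text
t: 2.62
tool_pos: [0.5193, -0.4118, 0.0053]
eef_rot: [-0.0, 0.976, -0.22, -0.0]
ft_force: [0.4, -0.5, -0.3]
grip_width: 0.7
gripper_force: 0.0
t: 3.25
tool_pos: [0.5196, -0.4114, 0.0056]
eef_rot: [0.0, 0.976, -0.22, 0.0]
ft_force: [0.6, 0.5, 0.5]
grip_width: 0.202
gripper_force: 0.0
shift [  -1.2    1.2 -114.4] turn [ 0. -0. -0.] yaw -25.4 -> -25.4 j6 goal~ 77.0
shift [-446.5 -587.8 -114.4] turn [ 0. -0. -0.] yaw -25.4 -> -25.4 j6 goal~ 156.0
```

```bash
python3 -m creep '0.1 0 0 0 0 0 0;0.1 0 0 0 0 0 0;0.1 0 0 0 0 0 0' 30; python3 - <<'E'
from h import *
p,d,m=grab("wrist"); cv2.imwrite("pics/w2.png",p[:,:,::-1])
E
```

```text
t: 3.62
tool_pos: [0.5195, -0.4115, 0.0055]
eef_rot: [-0.0, 0.976, -0.22, -0.0]
ft_force: [-0.1, -0.0, -0.8]
grip_width: 0.098
gripper_force: 0.0
```

View pics/w2.png

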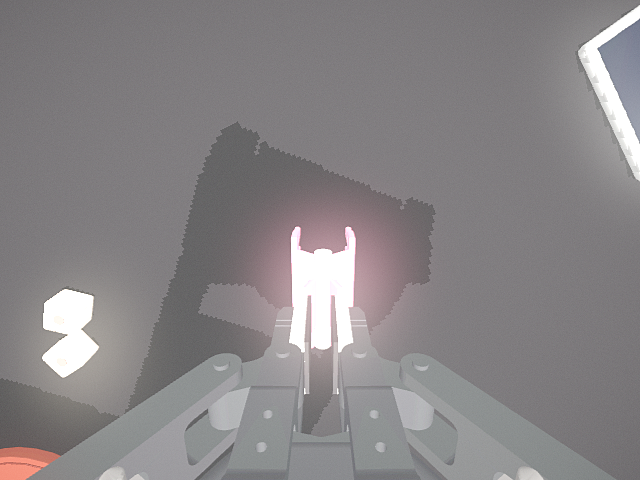

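The picture shows the claw at (322,290), ahead of the nearly shut fingers at (322,350), so they closed on nothing. I'll measure from here.

```bash
python3 - <<'E'
from h import *
p,d,m=grab("wrist"); C=cloud(m,d); s=bot.read_state()
L=Q(s["eef_rot"]).inv().apply((C.reshape(-1,3)-s["tool_pos"])).reshape(480,640,3)*1000
for v in range(225,400,12): print(v,[f"{L[v,u,0]:.0f},{L[v,u,1]:.0f},{C[v,u,2]*1000:.0f}" if d[v,u]>0 else '-' for u in (285,295,305,315,322,330,340,350,360)])
E
```

```text
225 ['29,-18,-0', '28,-13,-1', '29,-8,0', '29,-2,1', '28,1,-0', '29,5,1', '29,11,0', '28,16,-1', '29,21,0']
237 ['22,-18,0', '30,-11,24', '21,-8,-2', '22,-2,1', '22,1,-0', '21,6,-1', '22,11,0', '30,14,24', '22,21,1']
249 ['15,-19,-1', '24,-11,25', '15,-8,0', '15,-3,1', '24,1,24', '15,6,0', '15,11,1', '24,14,25', '16,22,2']
261 ['8,-19,1', '19,-11,26', '20,-7,29', '20,-2,29', '21,1,31', '20,5,29', '20,9,29', '19,14,25', '8,22,1']
273 ['1,-19,-0', '13,-12,26', '14,-7,29', '14,-2,29', '15,1,30', '15,5,30', '15,9,30', '12,15,25', '1,22,1']
285 ['-7,-19,-1', '7,-12,26', '12,-6,38', '10,-2,32', '9,1,31', '10,5,33', '12,9,38', '7,15,26', '-6,22,1']
297 ['-14,-20,0', '11,-10,46', '10,-6,45', '3,-2,31', '3,1,31', '4,5,33', '11,9,46', '-1,15,25', '-14,23,1']
309 ['7,-14,49', '11,-10,57', '11,-6,56', '-3,-2,32', '-3,1,32', '-2,5,33', '11,8,56', '7,13,49', '7,17,49']
321 ['7,-14,59', '11,-9,65', '12,-5,66', '-10,-2,31', '-11,1,30', '-4,5,41', '11,8,64', '7,12,58', '7,16,58']
333 ['7,-13,67', '11,-9,72', '11,-5,73', '-17,-2,30', '-17,1,31', '-9,5,43', '11,7,73', '12,11,74', '7,15,67']
345 ['14,-11,84', '12,-8,82', '10,-5,78', '-24,-2,30', '-24,1,31', '-25,5,30', '9,7,77', '12,10,81', '13,13,82']
357 ['12,-11,88', '12,-8,87', '5,-5,78', '-54,-3,0', '-55,1,-0', '-54,6,0', '11,7,86', '12,10,87', '13,13,88']
369 ['12,-10,93', '12,-7,93', '-0,-5,78', '-63,-3,0', '-63,1,0', '-63,6,0', '6,7,86', '11,9,92', '12,12,93']
381 ['12,-10,98', '12,-7,98', '-6,-5,78', '-71,-3,1', '-73,1,-1', '-72,6,-0', '2,7,87', '12,9,98', '12,12,98']
393 ['17,-9,109', '15,-6,107', '-10,-5,79', '-81,-3,0', '-81,1,0', '-81,6,1', '-2,7,88', '17,8,109', '17,11,109']
```

```bash
python3 -m creep '0.1 0 0 -20 0 0 0;0.1 0 0 -60 0 0 0;0.1 0 0 -80 0 0 0;0.1 0 0 -80 0 0 0' 30; python3 - <<'E'
from h import *
p,d,m=grab("wrist"); C=cloud(m,d); s=bot.read_state()
L=Q(s["eef_rot"]).inv().apply((C.reshape(-1,3)-s["tool_pos"])).reshape(480,640,3)*1000
cv2.imwrite("pics/w3.png",p[:,:,::-1])
for v in range(255,345,8): print(v,[f"{L[v,u,0]:.0f},{L[v,u,1]:.0f},{L[v,u,2]:.0f}" if d[v,u]>0 else '-' for u in (285,295,305,315,322,330,340,350,360)])
E
```

```text
t: 4.22
tool_pos: [0.5207, -0.4127, 0.0882]
eef_rot: [0.001, 0.976, -0.22, 0.002]
ft_force: [0.2, 0.0, -0.7]
grip_width: 0.098
gripper_force: 0.0
255 ['-19,-27,85', '-20,-19,87', '-10,-10,61', '-7,-3,54', '-7,2,55', '-4,7,47', '-10,15,62', '-20,24,86', '-20,32,86']
263 ['-26,-27,86', '-26,-19,86', '-15,-10,59', '-13,-3,54', '-14,2,56', '-10,7,47', '-17,15,62', '-26,24,86', '-27,32,86']
271 ['-33,-27,86', '-33,-19,86', '-22,-10,60', '-21,-3,58', '-20,2,56', '-20,8,56', '-23,15,62', '-33,25,85', '-33,33,86']
279 ['-40,-27,86', '-40,-19,86', '-40,-11,86', '-40,-3,86', '-26,2,55', '-41,9,87', '-29,15,62', '-41,25,87', '-40,33,86']
287 ['-48,-28,86', '-47,-20,86', '-48,-12,86', '-48,-3,86', '-47,2,86', '-48,9,87', '-48,17,86', '-48,25,86', '-48,33,86']
295 ['-56,-28,88', '-55,-20,86', '12,-6,-41', '-55,-3,87', '-55,2,87', '-55,9,86', '12,9,-40', '-54,25,85', '-55,33,87']
303 ['-62,-28,86', '12,-10,-47', '13,-5,-48', '-63,-3,87', '-62,2,86', '-62,9,85', '12,9,-48', '-63,25,87', '-62,34,86']
311 ['8,-14,-47', '12,-9,-54', '13,-5,-55', '-71,-4,89', '-69,2,85', '-69,9,85', '12,9,-54', '8,13,-47', '9,17,-48']
319 ['8,-13,-54', '12,-9,-60', '12,-5,-60', '-78,-4,87', '-78,2,87', '-2,5,-37', '12,8,-60', '8,13,-52', '8,17,-53']
327 ['9,-13,-60', '12,-8,-65', '12,-5,-65', '-84,-4,85', '-85,2,85', '-6,5,-37', '12,8,-64', '13,12,-66', '8,16,-60']
335 ['8,-12,-65', '12,-8,-70', '12,-5,-70', '-93,-4,86', '-93,2,86', '-8,5,-40', '12,8,-70', '12,11,-70', '8,16,-64']
343 ['13,-11,-77', '11,-8,-74', '12,-4,-74', '-100,-4,85', '-101,2,86', '-101,9,86', '11,8,-74', '13,11,-76', '13,14,-76']
```

View pics/w3.png

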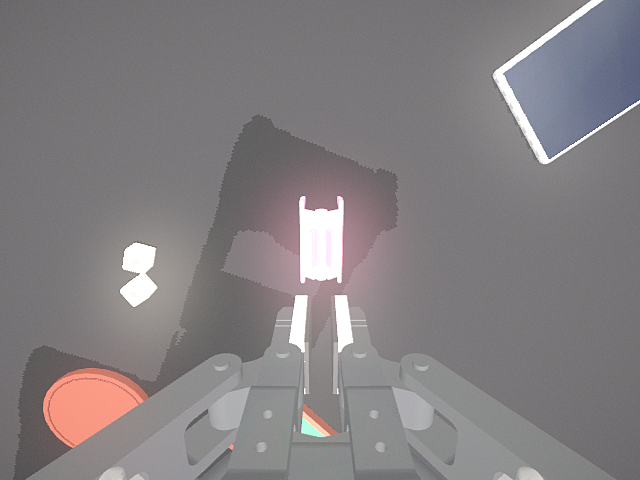

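The fingertips appear about 38 mm behind the reported TCP. That explains the miss: they closed above the claw, at (322,240) here. I'll cross-check with the fixed cameras before going lower.

```bash
python3 - <<'E'
from h import *
s=bot.read_state();print(s["tool_pos"],s["joints"])
for n in("scene","side"):
    p,d,m=grab(n); C=cloud(m,d)
    L=Q(s["eef_rot"]).inv().apply((C.reshape(-1,3)-s["tool_pos"]))*1000; L=L[(d>0).ravel()]
    k=(abs(L[:,0])<40)&(abs(L[:,1])<25)
    T=L[k]; z=T[:,2]
    print(n,np.histogram(z,bins=np.arange(-120,100,10)))
    f=T[(z<20)&(z>-60)]; print(np.round(f[np.argsort(-f[:,2])][:12],0).tolist())
E
```

```text
[ 0.5197319  -0.41168874  0.0864379 ] [-8.38116706e-01  7.05127266e-01  1.42310759e+00 -1.06941920e-05
  1.01175578e+00  1.17550774e+00]
scene (array([ 63,  93,  43,  60,  30,  41,  71,  66,  13,   0,   0,   0,   0,
         0,   0,   0,  54, 233, 164,  83, 438]), array([-120, -110, -100,  -90,  -80,  -70,  -60,  -50,  -40,  -30,  -20,
        -10,    0,   10,   20,   30,   40,   50,   60,   70,   80,   90]))
[[6.0, -8.0, -34.0], [-4.0, -11.0, -34.0], [-1.0, -11.0, -35.0], [6.0, 5.0, -35.0], [6.0, -11.0, -36.0], [5.0, -10.0, -36.0], [9.0, 3.0, -37.0], [9.0, 7.0, -38.0], [8.0, 4.0, -38.0], [9.0, 5.0, -38.0], [9.0, -9.0, -38.0], [7.0, -11.0, -39.0]]
side (array([0, 0, 0, 0, 0, 0, 0, 0, 0, 0, 0, 0, 0, 0, 0, 0, 0, 0, 0, 0, 0]), array([-120, -110, -100,  -90,  -80,  -70,  -60,  -50,  -40,  -30,  -20,
        -10,    0,   10,   20,   30,   40,   50,   60,   70,   80,   90]))
[]
```

Both cameras agree: the tips sit about 37 mm behind the reported TCP, so I'll command z 37 mm lower. Retrying the claw.

```bash
python3 -m creep '0.7 0 0 0 0 0 0;0.7 0 0 10 0 0 0;0.7 -1 0 40 0 0 0;0.7 -1 0 75 0 0 0;0.7 -1 0 100 0 0 0;0.7 -1 0 115 0 0 0;0.7 -1 0 121 0 0 0;0.7 -1 0 121 0 0 0' 30; python3 -m creep '0.2 0 0 0 0 0 0;0.2 0 0 0 0 0 0;0.2 0 0 0 0 0 0;0.2 0 0 0 0 0 0;0.2 0 0 0 0 0 0' 30
python3 - <<'E'
from h import *
go(518,-412,100); go(368,311,100,5); go(368,311,100,95)
E
```

```text
t: 5.38
tool_pos: [0.5188, -0.4112, -0.0355]
eef_rot: [0.0, 0.976, -0.22, 0.0]
ft_force: [0.5, 0.2, -0.3]
grip_width: 0.7
gripper_force: 0.0
t: 6.0
tool_pos: [0.5193, -0.4118, -0.0343]
eef_rot: [0.001, 0.976, -0.22, 0.001]
ft_force: [-0.2, 0.3, 6.7]
grip_width: 0.345
gripper_force: 31.3
shift [  -0.8    0.9 -134.3] turn [ 0.  -0.1 -0. ] yaw -25.4 -> -25.4 j6 goal~ 77.0
shift [-446.1 -588.1 -135.6] turn [  0.1  -0.1 -30.4] yaw -25.4 -> 5.0 j6 goal~ 125.0
shift [-446.1 -588.1 -135.6] turn [-0.  -0.1 59.6] yaw -25.4 -> -85.0 j6 goal~ 215.0
```

```bash
python3 -m creep '0.2 0 0 -15 0 0 0;0.2 0 0 -50 0 0 0;0.2 0 0 -85 0 0 0;0.2 -12 -16 -100 0 0 -2;0.2 -40 -52 -105 0 0 -5;0.2 -73 -96 -105 0 0 -8;0.2 -106 -140 -105 0 0 -11;0.2 -139 -184 -105 0 0 -14;0.2 -172 -228 -105 0 0 -17;0.2 -205 -270 -105 0 0 -20;0.2 -230 -304 -105 0 0 -23;0.2 -245 -323 -105 0 0 -25'; python3 - <<'E'
from h import *
go(368,311,70,5)
E
```

```text
t: 7.5
tool_pos: [0.4322, -0.0109, 0.0693]
eef_rot: [-0.001, 1.0, -0.001, -0.002]
ft_force: [0.6, 0.1, -0.2]
grip_width: 0.346
gripper_force: 30.6
shift [ -64.8 -321.8    0. ] turn [-0.1  0.2 -5.1] yaw -0.1 -> 5.0 j6 goal~ 125.0
```

```bash
python3 -m creep '0.2 -8 -40 0 0 0 -1;0.2 -18 -90 0 0 0 -2;0.2 -29 -143 0 0 0 -3;0.2 -40 -196 0 0 0 -4;0.2 -50 -248 0 0 0 -5;0.2 -58 -290 0 0 0 -5;0.2 -64 -315 0 0 0 -5;0.2 -64 -321 0 0 0 -5;0.2 -64 -321 0 0 0 -5'; python3 - <<'E'
from h import *
p,d,m=grab("wrist"); C=cloud(m,d); s=bot.read_state();print(s["tool_pos"],yaw(s),s["grip_width"])
cv2.imwrite("pics/w4.png",p[:,:,::-1])
E
```

```text
t: 8.62
tool_pos: [0.3726, 0.3068, 0.0693]
eef_rot: [0.0, 0.999, 0.041, -0.001]
ft_force: [0.5, 0.4, -0.2]
grip_width: 0.343
gripper_force: 30.6
[0.37296781 0.30637622 0.06933392] 4.644968776840141 0.3452560338949802
```

View pics/w4.png

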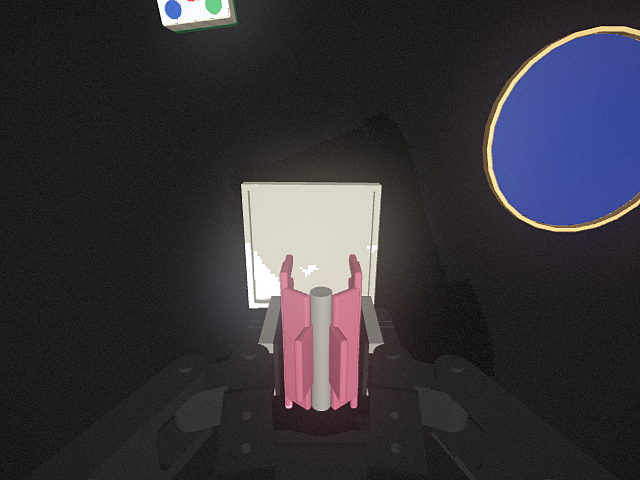

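The claw is held level over the white tray. The tray's corners are at (242,184), (380,184), (376,307) and (250,307); part of the blue dish shows at right and the tile at top.

```bash
python3 - <<'E'
from h import *
p,d,m=grab("wrist"); s=bot.read_state()
P=plane(m,[(242,184),(380,184),(376,307),(250,307)],.01)*1000; print(P.round(0).tolist(),P.mean(0))
e=P[1]-P[0];print(np.degrees(np.arctan2(e[1],e[0])),np.linalg.norm(e),np.linalg.norm(P[2]-P[1]))
hsv=cv2.cvtColor(p,cv2.COLOR_RGB2HSV); h=hsv[...,0]
b=comp((h>100)&(h<130)&(hsv[...,1]>90)&(hsv[...,2]>60),(580,130))
o=outline(b); o=o[(o[:,0]<636)&(o[:,1]>2)]; print("dish floor",ell(plane(m,o,.003)))
ctr=P.mean(0); go(ctr[0],ctr[1],-28,5)
E
```

```text
[[409.0, 361.0, 10.0], [416.0, 270.0, 10.0], [325.0, 261.0, 10.0], [317.0, 354.0, 10.0]] [366.61540849 311.39015697  10.        ]
-85.41534345937261 90.55536620860005 91.5879341563762
dish floor [455.4 142.8 115.8 118.7]
shift [-6.1 -5.8 97.4] turn [ 0.   0.1 -0.4] yaw 4.6 -> 5.0 j6 goal~ 125.0
```

```bash
python3 -m creep '0.2 -3 -3 10 0 0 0;0.2 -6 -6 35 0 0 0;0.2 -6 -6 65 0 0 0;0.2 -6 -6 85 0 0 0;0.2 -6 -6 95 0 0 0;0.2 -6 -6 99 0 0 0;0.2 -6 -6 99 0 0 0;0.2 -6 -6 99 0 0 0'; python3 -m creep '0.5 0 0 0 0 0 0;0.5 0 0 0 0 0 0;0.5 0 0 0 0 0 0;0.5 0 0 -15 0 0 0;0.5 0 0 -50 0 0 0;0.5 0 0 -90 0 0 0;0.8 0 0 -130 0 0 0;0.8 0 0 -140 0 0 0'
python3 - <<'E'
from h import *
go(490,370,130,0)
E
```

```text
t: 9.72
tool_pos: [0.3678, 0.3129, -0.0289]
eef_rot: [-0.0, 0.999, 0.04, 0.001]
ft_force: [-0.6, -0.4, -0.8]
grip_width: 0.339
gripper_force: 30.7
t: 10.72
tool_pos: [0.3687, 0.3135, 0.1137]
eef_rot: [-0.001, 0.999, 0.04, 0.003]
ft_force: [0.2, -0.2, 0.8]
grip_width: 0.801
gripper_force: 0.0
shift [125.6 -46.6 -15.5] turn [-0.1 -0.3  4.6] yaw 4.6 -> 0.0 j6 goal~ 127.0
```

```bash
python3 -m creep '0.8 20 -8 0 0 0 0;0.8 60 -22 -10 0 0 0;0.8 100 -37 -15 0 0 0;0.8 125 -47 -15 0 0 0;0.8 125 -47 -15 0 0 0;0.8 125 -47 -15 0 0 0'; python3 - <<'E'
from h import *
p,d,m=grab("wrist"); C=cloud(m,d); s=bot.read_state()
cv2.imwrite("pics/w5.png",p[:,:,::-1])
k=(d>0)&(C[...,2]>.016)&(C[...,2]<.028)&(np.hypot(C[...,0]-.516,C[...,1]-.384)<.06)
T=C[k];print(k.sum(),rect(T),np.median(T[:,2]))
k=(d>0)&(C[...,2]>.008)&(C[...,2]<.05)&(np.hypot(C[...,0]-.368,C[...,1]-.311)<.04)
T=C[k];print("claw",len(T),len(T) and rect(T))
x=cv2.minAreaRect; a=rect(C[(d>0)&(C[...,2]>.016)&(C[...,2]<.028)&(np.hypot(C[...,0]-.516,C[...,1]-.384)<.06)])
go(a[0],a[1],-33,a[4]);go(a[0],a[1],-33,a[4]+90)
E
```

```text
t: 11.48
tool_pos: [0.4861, 0.3687, 0.1245]
eef_rot: [0.001, 0.999, 0.04, -0.002]
ft_force: [0.6, -0.1, 0.9]
grip_width: 0.801
gripper_force: 0.0
1750 [511.4 387.3  38.1  28.3 -78.7] 0.022331352354862027
claw 1879 [371.7 313.1  71.8  30.3   5. ]
shift [ 27.3 -16.7 157.6] turn [ 0.2  0.1 83.3] yaw 4.6 -> -78.7 j6 goal~ 206.0
shift [ 27.3 -16.7 157.6] turn [ 0.1  0.2 -6.7] yaw 4.6 -> 11.3 j6 goal~ 116.0
```

View pics/w5.png

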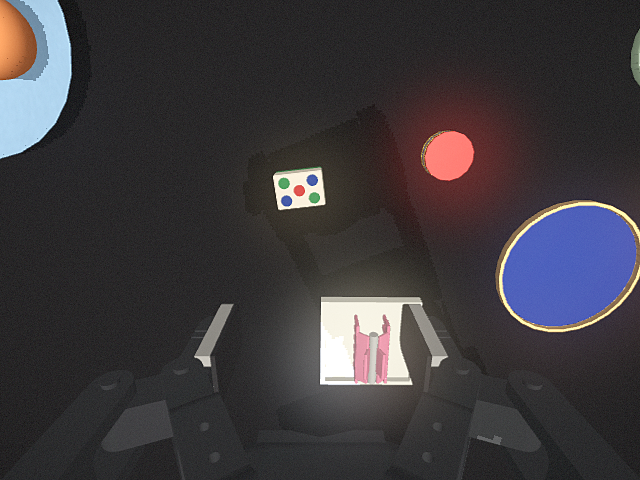

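The claw sits in the white tray (370,355). The tile is at (300,188): 38 x 28 mm in plan with its top at 22 mm, as given. I'll grip it across its long side.

```bash
python3 -m creep '0.8 8 -5 15 0 0 -3;0.8 18 -11 45 0 0 -5;0.8 27 -17 80 0 0 -7;0.8 27 -17 115 0 0 -7;0.8 27 -17 140 0 0 -7;0.8 27 -17 153 0 0 -7;0.8 27 -17 158 0 0 -7;0.8 27 -17 158 0 0 -7' 30; python3 -m creep '0.3 0 0 0 0 0 0;0.3 0 0 0 0 0 0;0.3 0 0 0 0 0 0;0.3 0 0 0 0 0 0;0.3 0 0 -15 0 0 0;0.3 0 0 -50 0 0 0;0.3 0 0 -90 0 0 0;0.3 0 0 -105 0 0 0;0.3 0 0 -105 0 0 0' 
python3 - <<'E'
from h import *
go(352.5,-292,70,-73.6);go(445,20,70,-30)
E
```

```text
t: 12.52
tool_pos: [0.5138, 0.3889, -0.0319]
eef_rot: [-0.0, 0.995, 0.101, 0.0]
ft_force: [0.0, 0.7, 0.2]
grip_width: 0.801
gripper_force: 0.0
t: 13.65
tool_pos: [0.5142, 0.389, 0.0736]
eef_rot: [-0.0, 0.995, 0.101, 0.001]
ft_force: [0.2, -0.1, -1.2]
grip_width: 0.437
gripper_force: 31.1
shift [-295.6  634.5    2.6] turn [-0.1 -0.1 85.2] yaw 11.6 -> -73.6 j6 goal~ 124.0
shift [-142.1  347.5    3.1] turn [-0.1 -0.1 41.6] yaw 11.6 -> -30.0 j6 goal~ 123.0
```

```bash
python3 -m creep '0.3 -8 15 0 0 0 2;0.3 -25 50 0 0 0 7;0.3 -48 100 0 0 0 14;0.3 -71 152 0 0 0 21;0.3 -94 202 0 0 0 28;0.3 -118 254 0 0 0 35;0.3 -142 305 0 0 0 42;0.3 -165 355 0 0 0 49;0.3 -188 404 0 0 0 56;0.3 -211 453 0 0 0 63;0.3 -232 498 0 0 0 70;0.3 -248 532 0 0 0 74'; python3 - <<'E'
from h import *
go(352.5,-292,70,-73.6)
E
```

```text
t: 15.15
tool_pos: [0.3754, -0.1835, 0.0714]
eef_rot: [-0.0, 0.854, -0.52, -0.002]
ft_force: [-0.1, 0.1, -0.1]
grip_width: 0.437
gripper_force: 31.1
shift [86.  70.1  1.3] turn [ 0.1  0.2 10.9] yaw -62.7 -> -73.6 j6 goal~ 124.0
```

```bash
python3 -m creep '0.3 10 10 0 0 0 2;0.3 28 25 0 0 0 5;0.3 45 40 0 0 0 8;0.3 50 45 0 0 0 10;0.3 50 45 0 0 0 11;0.3 50 45 0 0 0 11';python3 - <<'E'
from h import *
p,d,m=grab("wrist"); hsv=cv2.cvtColor(p,cv2.COLOR_RGB2HSV); h=hsv[...,0]
cv2.imwrite("pics/w6.png",p[:,:,::-1])
g=(h>50)&(h<90)&(hsv[...,1]>60)&(hsv[...,2]>40)
n,l,st,ce=cv2.connectedComponentsWithStats(g.astype(np.uint8))
for i in np.argsort(-st[1:,4])[:3]+1: print(st[i],ce[i],rect(plane(m,outline(l==i),.005)))
go(352.5,-292,-26,-73.6)
E
```

```text
t: 15.9
tool_pos: [0.3608, -0.246, 0.0723]
eef_rot: [-0.0, 0.802, -0.597, -0.001]
ft_force: [-0.5, 1.4, -0.4]
grip_width: 0.433
gripper_force: 31.1
[  286   124   131   105 12945] [349.56400154 175.20038625] [ 353.9 -292.8   84.6   69.6   16.1]
[278 289  87   8 656] [319.68445122 292.40853659] [ 347.8 -204.9   65.     5.9   16.6]
[282 320  22  19 331] [292.85196375 328.90634441] [ 359.9 -167.9   16.5   16.3   16.6]
shift [41.6 21.3 98.3] turn [0.  0.1 0.3] yaw -73.3 -> -73.6 j6 goal~ 124.0
```

View pics/w6.png

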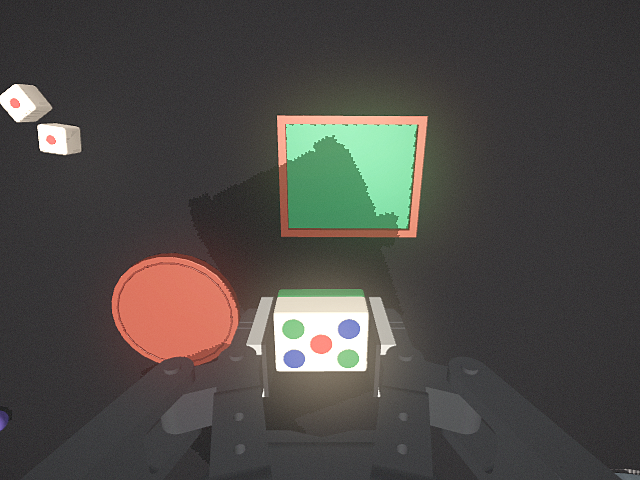

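The tile is level in the fingers, and the tray at (350,177) measures 84.6 x 69.6 mm inside, as given. Placing.

```bash
python3 -m creep '0.3 10 5 0 0 0 0;0.3 30 14 10 0 0 0;0.3 42 20 30 0 0 0;0.3 43 20 60 0 0 0;0.3 43 20 82 0 0 0;0.3 43 20 94 0 0 0;0.3 43 20 98 0 0 0;0.3 43 20 98 0 0 0;0.3 43 20 98 0 0 0'; python3 -m creep '0.54 0 0 0 0 0 0;0.54 0 0 0 0 0 0;0.54 0 0 0 0 0 0;0.54 0 0 -15 0 0 0;0.54 0 0 -50 0 0 0;0.54 0 0 -100 0 0 0;0.9 0 0 -140 0 0 0;1 0 0 -150 0 0 0'
python3 - <<'E'
from h import *
go(590,-160,130,0);go(590,-160,130,-20)
E
```

```text
t: 17.08
tool_pos: [0.3547, -0.2948, -0.025]
eef_rot: [0.0, 0.802, -0.597, 0.001]
ft_force: [-1.2, -1.3, -0.8]
grip_width: 0.436
gripper_force: 31.1
t: 18.08
tool_pos: [0.3554, -0.2956, 0.1277]
eef_rot: [0.001, 0.802, -0.597, 0.003]
ft_force: [0.1, 0.3, -0.7]
grip_width: 0.94
gripper_force: 0.0
shift [ -62.7 -263.6   -2.1] turn [  0.1  -0.4 -73.4] yaw -73.4 -> 0.0 j6 goal~ 75.0
shift [ -62.7 -263.6   -2.1] turn [  0.   -0.4 -53.4] yaw -73.4 -> -20.0 j6 goal~ 95.0
```

```bash
python3 -m creep '1 -10 -30 0 0 0 -6;1 -22 -80 -5 0 0 -14;1 -34 -130 -10 0 0 -23;1 -46 -180 -10 0 0 -33;1 -56 -225 -10 0 0 -43;1 -62 -255 -10 0 0 -51;1 -63 -264 -10 0 0 -53;1 -63 -264 -10 0 0 -53;1 -63 -264 -10 0 0 -53'; python3 - <<'E'
from h import *
p,d,m=grab("wrist"); C=cloud(m,d); s=bot.read_state()
cv2.imwrite("pics/w7.png",p[:,:,::-1])
near=(d>0)&(np.hypot(C[...,0]-.641,C[...,1]+.137)<.06)
k=near&(C[...,2]>.040)&(C[...,2]<.052); T=C[k]; print(k.sum(),"rim top",np.round(np.median(T,axis=0)*1000,1),[ (np.round(np.array(c),4),round(r,4)) for c,r in [cv2.minEnclosingCircle(T[:,:2].astype(np.float32))]])
o=outline(comp(k,tuple(int(v) for v in np.argwhere(k)[0][::-1])));print("rim ell",ell(plane(m,o,.046)))
k=near&(C[...,2]>.02)&(C[...,2]<.052); print(ell(C[k][cv2.convexHull((C[k][:,:2]*1000).astype(np.float32),returnPoints=False).ravel()]))
E
```

```text
t: 19.2
tool_pos: [0.5878, -0.159, 0.1342]
eef_rot: [-0.0, 0.984, -0.178, -0.001]
ft_force: [0.5, -0.3, -0.3]
grip_width: 0.995
gripper_force: 0.0
1692 rim top [ 637.3 -135.5   47. ] [(array([ 0.6372, -0.1398]), 0.0314)]
rim ell [ 637.3 -139.7   61.9   62.2]
[ 637.4 -139.9   62.1   62.7]
```

View pics/w7.png

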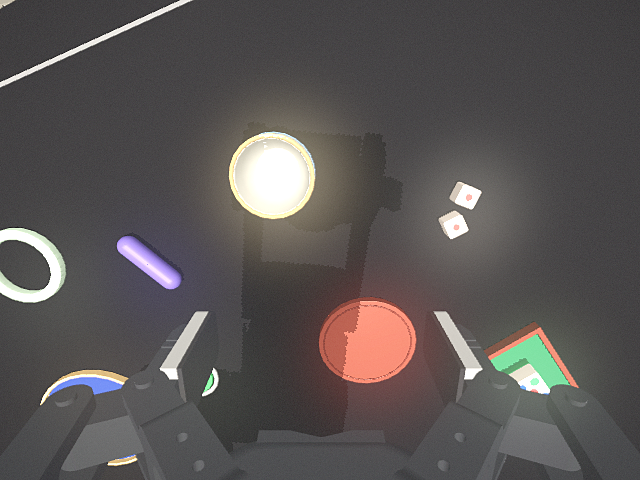

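The bowl is at (272,175): rim 62 mm across at 47 mm height, centre (637,-140). The coaster is at (367,340), and the tile shows face up in its tray at (525,380).

```bash
python3 - <<'E'
from h import *
p,d,m=grab("wrist"); hsv=cv2.cvtColor(p,cv2.COLOR_RGB2HSV)
c=comp((hsv[...,1]>90)&(p.max(2)>50)&((hsv[...,0]<15)|(hsv[...,0]>172)),(375,345)); print("coaster",c.sum(),ell(plane(m,outline(c),.008)),ell(plane(m,outline(c),.004)))
go(637.3,-139.8,-28)
E
```

```text
coaster 6906 [ 448.1 -154.2   94.1  111.2] [ 445.2 -153.8   95.3  112.7]
shift [ 39.4 -35.4 162.4] turn [0.  0.1 0. ] yaw -20.5 -> -20.5 j6 goal~ 98.0
```

```bash
python3 -m creep '1 12 -11 0 0 0 0;1 32 -29 5 0 0 0;1 39.5 -35.5 25 0 0 0;1 39.5 -35.5 60 0 0 0;1 39.5 -35.5 90 0 0 0;1 39.5 -35.5 110 0 0 0;1 39.5 -35.5 120 0 0 0;1 39.5 -35.5 120 0 0 0' 30; python3 - <<'E'
from h import *
p,d,m=grab("wrist"); C=cloud(m,d); s=bot.read_state()
cv2.imwrite("pics/w8.png",p[:,:,::-1])
L=Q(s["eef_rot"]).inv().apply((C.reshape(-1,3)-s["tool_pos"])).reshape(480,640,3)*1000
f=(d>0)&(abs(L[...,0]-5)<15)&(abs(L[...,1])<75)&(C[...,2]>.055)&(L[...,2]>-75)
for sg in(-1,1):
    T=L[f&(L[...,1]*sg>0)];print(len(T),np.round(np.percentile(T,[1,50,99],axis=0),0).tolist())
print(ell(C[(d>0)&(C[...,2]>.04)&(C[...,2]<.05)&(np.hypot(C[...,0]-.637,C[...,1]+.14)<.038)]))
go(637.3,-139.8,-28)
E
```

```text
t: 20.3
tool_pos: [0.6385, -0.139, 0.0139]
eef_rot: [-0.0, 0.984, -0.177, -0.0]
ft_force: [-0.4, 0.3, 0.2]
grip_width: 1.002
gripper_force: 0.0
2327 [[-10.0, -56.0, -75.0], [6.0, -43.0, -64.0], [11.0, -42.0, -48.0]]
2325 [[-10.0, 43.0, -75.0], [6.0, 43.0, -64.0], [11.0, 56.0, -48.0]]
[ 638.5 -140.1   57.7   58.6]
shift [-1.6  1.2 42.8] turn [ 0. -0. -0.] yaw -20.4 -> -20.4 j6 goal~ 98.0
```

View pics/w8.png

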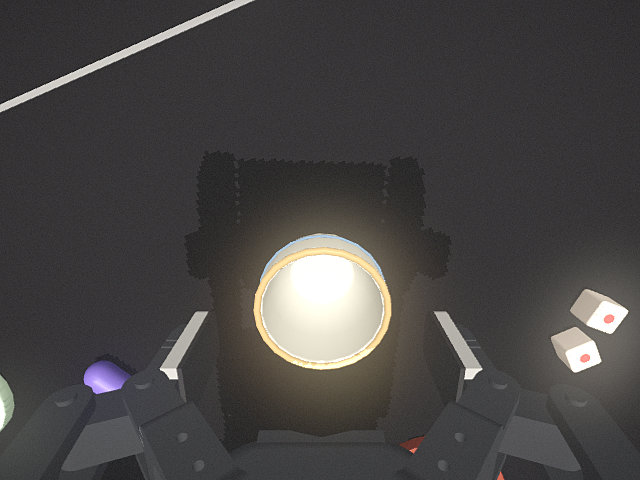

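The bowl at (322,310) sits midway between the open fingers, which are at ±43 mm. Descending and gripping.

```bash
python3 -m creep '1 -1 0.5 8 0 0 0;1 -1 0.5 22 0 0 0;1 -1 0.5 36 0 0 0;1 -1 0.5 44 0 0 0;1 -1 0.5 44 0 0 0;1 -1 0.5 44 0 0 0' 30;  python3 -m creep '0.5 0 0 0 0 0 0;0.5 0 0 0 0 0 0;0.5 0 0 0 0 0 0;0.5 0 0 0 0 0 0;0.5 0 0 0 0 0 0'; python3 -m creep '0.5 0 0 -5 0 0 0;0.5 0 0 -20 0 0 0;0.5 0 0 -45 0 0 0;0.5 0 0 -65 0 0 0;0.5 0 0 -75 0 0 0;0.5 0 0 -75 0 0 0'; python3 - <<'E'
from h import *
go(480,-156,45)
E
```

```text
t: 21.1
tool_pos: [0.6379, -0.1392, -0.0294]
eef_rot: [0.0, 0.984, -0.177, 0.0]
ft_force: [-0.0, 0.4, 0.8]
grip_width: 1.002
gripper_force: 0.0
t: 21.72
tool_pos: [0.6382, -0.1394, -0.0285]
eef_rot: [0.0, 0.984, -0.177, 0.001]
ft_force: [-0.9, 0.1, 5.4]
grip_width: 0.73
gripper_force: 33.0
t: 22.48
tool_pos: [0.6382, -0.1393, 0.0465]
eef_rot: [0.0, 0.984, -0.177, 0.001]
ft_force: [0.7, 0.7, -1.5]
grip_width: 0.728
gripper_force: 33.0
shift [-142.5   70.7    1.3] turn [ 0.  -0.1 -0. ] yaw -20.4 -> -20.4 j6 goal~ 92.0
```

```bash
python3 - <<'E'
from h import *
go(449.5,-157,-20)
E
python3 -m creep '0.5 -10 5 0 0 0 0;0.5 -30 14 0 0 0 0;0.5 -60 28 0 0 0 0;0.5 -92 44 0 0 0 0;0.5 -122 60 0 0 0 0;0.5 -146 72 0 0 0 0;0.5 -162 80 0 0 0 0;0.5 -170 82 0 0 0 0;0.5 -170 82 0 0 0 0'; python3 - <<'E'
from h import *
go(449.5,-157,-19)
p,d,m=grab("wrist"); cv2.imwrite("pics/w9.png",p[:,:,::-1])
E
```

```text
shift [-170.8   82.2   66.2] turn [ 0.  -0.1 -0. ] yaw -20.4 -> -20.4 j6 goal~ 91.0
t: 23.6
tool_pos: [0.4489, -0.1564, 0.0452]
eef_rot: [-0.0, 0.984, -0.177, -0.001]
ft_force: [0.1, -0.7, -0.4]
grip_width: 0.727
gripper_force: 33.0
shift [ 0.8  0.3 64.2] turn [-0.   0.1 -0. ] yaw -20.4 -> -20.4 j6 goal~ 91.0
```

View pics/w9.png

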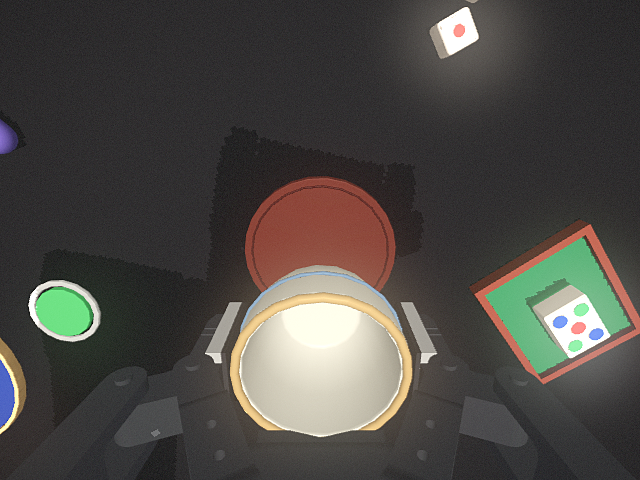

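The bowl is upright in the fingers. The coaster's visible arc runs from (247,245) over (320,178) to (395,245); I'll fit it to check the centre.

```bash
python3 - <<'E'
from h import *
p,d,m=grab("wrist"); hsv=cv2.cvtColor(p,cv2.COLOR_RGB2HSV)
c=comp((hsv[...,1]>90)&(p.max(2)>50)&((hsv[...,0]<15)|(hsv[...,0]>172)),(320,230)); o=outline(c)
o=o[(o[:,1]<258)]
print(ell(plane(m,o,.006)))
C=cloud(m,d); k=(d>0)&(C[...,2]>.0)&(C[...,2]<.035)&(np.hypot(C[...,0]-.354,C[...,1]+.293)<.045)&(C[...,2]>.02); print("tile",k.sum(),rect(C[k]),np.median(C[k][:,2]))
E
python3 -m creep '0.5 1 0 5 0 0 0;0.5 1 0 18 0 0 0;0.5 1 0 34 0 0 0;0.5 1 0 48 0 0 0;0.5 1 0 57 0 0 0;0.5 1 0 62 0 0 0;0.5 1 0 65 0 0 0;0.5 1 0 65 0 0 0;0.5 1 0 65 0 0 0'
```

```text
[ 447.9 -156.1   96.    99.7]
tile 2757 [ 353.8 -292.    39.9   28.2   17.3] 0.027262144716297787
t: 24.82
tool_pos: [0.4509, -0.1573, -0.0192]
eef_rot: [0.0, 0.984, -0.177, 0.0]
ft_force: [0.2, 0.0, -0.4]
grip_width: 0.735
gripper_force: 33.0
```

```bash
python3 -m creep '0.5 -2 0 1.5 0 0 0;0.5 -2 0 1.5 0 0 0;0.8 -2 0 1.5 0 0 0;0.9 -2 0 1.5 0 0 0;1 -2 0 1.5 0 0 0;1 -2 0 1.5 0 0 0;1 -2 0 -10 0 0 0;1 -2 0 -40 0 0 0;1 -2 0 -80 0 0 0;1 -2 0 -120 0 0 0;1 -2 0 -145 0 0 0;1 -2 0 -145 0 0 0'; python3 - <<'E'
from h import *
p,d,m=grab("wrist");C=cloud(m,d)
k=(d>0)&(C[...,2]>.048)&(C[...,2]<.062)&(np.hypot(C[...,0]-.449,C[...,1]+.156)<.04); print("bowl",k.sum(),rect(C[k]),np.median(C[k][:,2]))
go(600,100,130,0);go(600,100,130,20)
E
```

```text
t: 26.32
tool_pos: [0.45, -0.1572, 0.128]
eef_rot: [0.001, 0.984, -0.177, 0.003]
ft_force: [0.6, -0.2, 0.3]
grip_width: 0.997
gripper_force: 0.0
bowl 1708 [ 448.8 -157.    62.2   61.9  -45.2] 0.05492249816482597
shift [  52.2 -293.1   -3.4] turn [  0.1  -0.1 -20.4] yaw -20.4 -> 0.0 j6 goal~ 99.0
shift [  52.2 -293.1   -3.4] turn [  0.1  -0.1 -40.4] yaw -20.4 -> 20.0 j6 goal~ 79.0
```

The bowl stands at (449,-157) with its top at 55 mm, and the tile is centred with its top at 27 mm. Next, the bangle.

```bash
python3 -m creep '0.5 10 -40 0 0 0 -3;0.4 19 -95 0 0 0 -7;0.4 28 -150 0 0 0 -11;0.4 38 -205 0 0 0 -15;0.4 46 -255 0 0 0 -18;0.4 51 -283 0 0 0 -20;0.4 52 -293 0 0 0 -20.4;0.4 52 -293 0 0 0 -20.4;0.4 52 -293 0 0 0 -20.4'; python3 - <<'E'
from h import *
p,d,m=grab("wrist"); C=cloud(m,d); s=bot.read_state()
cv2.imwrite("pics/w10.png",p[:,:,::-1])
k=(d>0)&(C[...,2]>.004)&(C[...,2]<.014)&(np.hypot(C[...,0]-.639,C[...,1]-.113)<.05)
T=C[k];H=cv2.convexHull((T[:,:2]*1000).astype(np.float32)).reshape(-1,2)
print("bangle",k.sum(),rect(T),cv2.minEnclosingCircle(H),np.median(T[:,2]))
cc=comp(p.max(2)>110,tuple(int(v) for v in np.argwhere(k)[len(T)//2][::-1]));print("outline",ell(plane(m,outline(cc),.006)))
E
```

```text
t: 27.5
tool_pos: [0.5985, 0.0989, 0.125]
eef_rot: [0.0, 1.0, -0.001, -0.001]
ft_force: [-0.2, -0.5, 0.4]
grip_width: 0.4
gripper_force: 0.0
bangle 2794 [638.2 113.4  71.   70.7  34.6] ((638.0162353515625, 113.57987976074219), 35.88363265991211) 0.009077310520226728
outline [642.4 109.3  73.6  86.8]
```

View pics/w10.png

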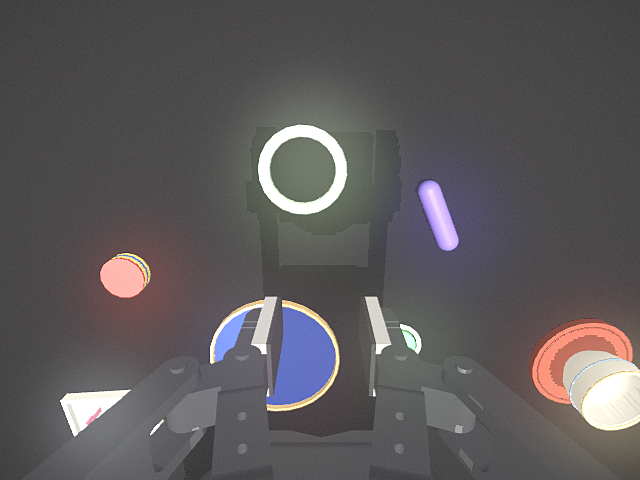

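The bangle is at (303,170): 71.8 mm across with its top at 9 mm. The bowl stands on the coaster at (605,390). I'll grip the band on the +y side.

```bash
python3 -m creep '0.35 15 -17 0 0 0 0;0.35 35 -40 10 0 0 0;0.35 39.5 -46 35 0 0 0;0.35 39.5 -46 75 0 0 0;0.35 39.5 -46 110 0 0 0;0.35 39.5 -46 135 0 0 0;0.35 39.5 -46 145 0 0 0;0.35 39.5 -46 145 0 0 0' 25; python3 - <<'E'
from h import *
p,d,m=grab("wrist"); C=cloud(m,d); s=bot.read_state()
cv2.imwrite("pics/w11.png",p[150:400,170:470,::-1])
L=Q(s["eef_rot"]).inv().apply((C.reshape(-1,3)-s["tool_pos"])).reshape(480,640,3)*1000
f=(d>0)&(abs(L[...,0]-5)<15)&(abs(L[...,1])<40)&(C[...,2]>.014)&(L[...,2]>-75)
for sg in(-1,1):
    T=L[f&(L[...,1]*sg>0)];print(len(T),np.round(np.percentile(T,[1,50,99],axis=0),0).tolist())
go(638.1,145,-34)
E
```

```text
t: 28.55
tool_pos: [0.6387, 0.1454, -0.0197]
eef_rot: [0.0, 1.0, -0.0, -0.0]
ft_force: [-0.6, 0.7, 0.3]
grip_width: 0.352
gripper_force: 0.0
2260 [[-9.0, -28.0, -75.0], [6.0, -17.0, -60.0], [11.0, -14.0, -37.0]]
2262 [[-9.0, 15.0, -75.0], [6.0, 18.0, -60.0], [11.0, 29.0, -37.0]]
shift [-1.4  0.6 15.2] turn [ 0. -0. -0.] yaw -0.0 -> -0.0 j6 goal~ 103.0
```

View pics/w11.png

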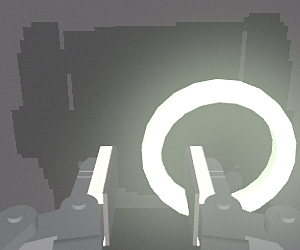

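The fingers straddle the band, one of them inside the ring (crop: band at (160,190), fingers at (105,165) and (200,165)). Lowering and closing.

```bash
python3 -m creep '0.35 -1 0.5 5 0 0 0;0.35 -1 0.5 10 0 0 0;0.35 -1 0.5 13 0 0 0;0.35 -1 0.5 14 0 0 0;0.35 -1 0.5 14 0 0 0' 25; python3 -m creep '0 0 0 0 0 0 0;0 0 0 0 0 0 0;0 0 0 0 0 0 0;0 0 0 0 0 0 0;0 0 0 0 0 0 0' 25
```

```text
t: 29.22
tool_pos: [0.638, 0.1457, -0.0336]
eef_rot: [-0.0, 1.0, 0.0, -0.0]
ft_force: [-0.0, -0.6, -0.5]
grip_width: 0.349
gripper_force: 0.0
t: 29.85
tool_pos: [0.6382, 0.1457, -0.0333]
eef_rot: [-0.0, 1.0, 0.0, 0.0]
ft_force: [0.8, 1.0, 0.5]
grip_width: 0.105
gripper_force: 23.1
```

```bash
python3 -m creep '0 0 0 0 0 0 0;0 0 0 -6 0 0 0;0 0 0 -20 0 0 0;0 0 0 -45 0 0 0;0 0 0 -62 0 0 0;0 -8 -1 -70 0 0 0;0 -25 -4 -70 0 0 0;0 -55 -9 -70 0 0 0;0 -90 -14 -70 0 0 0;0 -125 -20 -70 0 0 0;0 -155 -25 -70 0 0 0;0 -172 -28 -70 0 0 0' 45; python3 -m creep '0 -8 0 0 0 0 0;0 -10 0 0 0 0 0;0 -10 0 0 0 0 0'; python3 - <<'E'
from h import *
p,d,m=grab("wrist"); C=cloud(m,d); cv2.imwrite("pics/w12.png",p[:,:,::-1])
k=(d>0)&(C[...,2]>.055)&(C[...,2]<.1)&(np.hypot(C[...,0]-.455,C[...,1]-.143)<.042); T=C[k]
A=np.c_[T[:,:2]-T[:,:2].mean(0),np.ones(len(T))]; print(len(T),rect(T),np.linalg.lstsq(A,T[:,2],rcond=None)[0])
go(455.4,174.3,-29.5)
E
```

```text
t: 31.35
tool_pos: [0.4626, 0.1737, 0.0365]
eef_rot: [0.0, 1.0, 0.001, -0.002]
ft_force: [0.2, -0.3, -0.7]
grip_width: 0.094
gripper_force: 41.7
t: 31.72
tool_pos: [0.4569, 0.1735, 0.0366]
eef_rot: [-0.0, 1.0, 0.0, 0.001]
ft_force: [0.3, -1.8, -0.7]
grip_width: 0.09
gripper_force: 41.7
8890 [460.5 144.6  75.   63.7 -83. ] [-0.0467864   0.08195688  0.08058316]
shift [-1.8 -0.8 66.1] turn [-0.  -0.1  0. ] yaw 0.0 -> 0.0 j6 goal~ 111.0
```

View pics/w12.png

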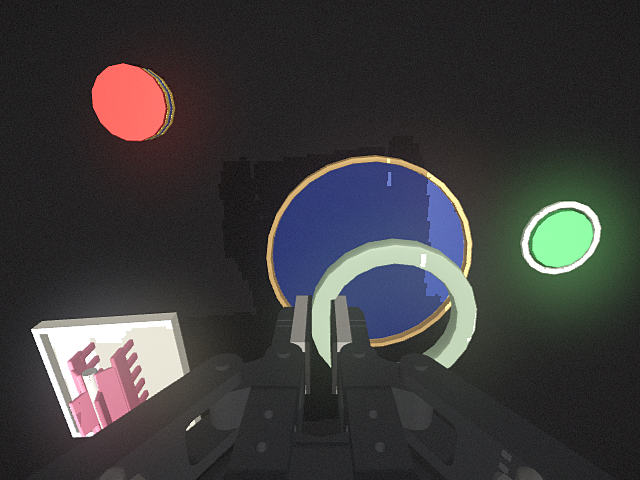

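The bangle is gripped near level above the dish (centre (370,250)). The button at (562,237) is well clear, and the claw stands in its tray at left. Lowering slowly.

```bash
python3 -m creep '0 -1 -1 10 0 0 0;0 -2 -1 25 0 0 0;0 -2 -1 42 0 0 0;0 -2 -1 53 0 0 0;0 -2 -1 58 0 0 0;0 -2 -1 61 0 0 0;0 -2 -1 63 0 0 0;0 -2 -1 64 0 0 0;0 -2 -1 64 0 0 0'; python3 -m creep '0 0 0 1 0 0 0;0 0 0 2 0 0 0;0 0 0 2 0 0 0'
```

```text
t: 32.9
tool_pos: [0.4542, 0.1746, -0.0273]
eef_rot: [-0.0, 1.0, 0.0, 0.0]
ft_force: [1.2, 0.0, -0.5]
grip_width: 0.091
gripper_force: 41.7
t: 33.28
tool_pos: [0.4539, 0.1746, -0.0295]
eef_rot: [-0.0, 1.0, 0.0, -0.0]
ft_force: [-1.1, -0.5, -0.7]
grip_width: 0.089
gripper_force: 41.7
```

```bash
python3 -m creep '0 0 0 1 0 0 0;0 0 0 1 0 0 0;0.13 0 0 1 0 0 0;0.16 0 0 1 0 0 0;0.2 0 0 1 0 0 0;0.22 0 0 1 0 0 0;0.22 0 0 1 0 0 0;0.22 0 0 -4 0 0 0;0.22 0 0 -20 0 0 0;0.22 0 0 -60 0 0 0;0.22 0 0 -110 0 0 0;0.22 0 0 -140 0 0 0' 25; python3 -m creep '0.5 -10 -10 0 0 0 0;0.5 -20 -20 -20 0 0 0;0.5 -30 -20 -40 0 0 0;0.5 -30 -20 -50 0 0 0;0.5 -30 -20 -50 0 0 0;0.5 -30 -20 -50 0 0 0'; python3 - <<'E'
from h import *
p,d,m=grab("wrist"); C=cloud(m,d); cv2.imwrite("pics/w13.png",p[:,:,::-1])
hsv=cv2.cvtColor(p,cv2.COLOR_RGB2HSV); r=np.hypot(C[...,0]-.455,C[...,1]-.143)
k=(d>0)&(r<.056)&(hsv[...,1]<90)&(C[...,2]<.03); T=C[k]
A=np.c_[T[:,:2]-T[:,:2].mean(0),np.ones(len(T))]; print("bangle",len(T),rect(T),np.linalg.lstsq(A,T[:,2],rcond=None)[0])
k=(d>0)&(C[...,2]>.016)&(C[...,2]<.06)&(np.hypot(C[...,0]-.367,C[...,1]-.311)<.045); print("claw",rect(C[k]),C[k][:,2].max())
p,d,m=grab("scene"); C=cloud(m,d); cv2.imwrite("pics/s2.png",p[:,:,::-1])
E
```

```text
t: 34.78
tool_pos: [0.4548, 0.1747, 0.1138]
eef_rot: [-0.0, 1.0, 0.0, 0.002]
ft_force: [0.8, 1.0, -0.2]
grip_width: 0.217
gripper_force: 0.0
t: 35.52
tool_pos: [0.4238, 0.1944, 0.1598]
eef_rot: [0.0, 1.0, 0.0, -0.001]
ft_force: [0.6, 0.1, -0.3]
grip_width: 0.502
gripper_force: 0.0
bangle 2694 [461.3 142.   94.   74.1   0.5] [0.00169534 0.02084879 0.01062528]
claw [367.5 312.2  61.6  30.6   4.7] 0.04540511626117244
```

View pics/w13.png

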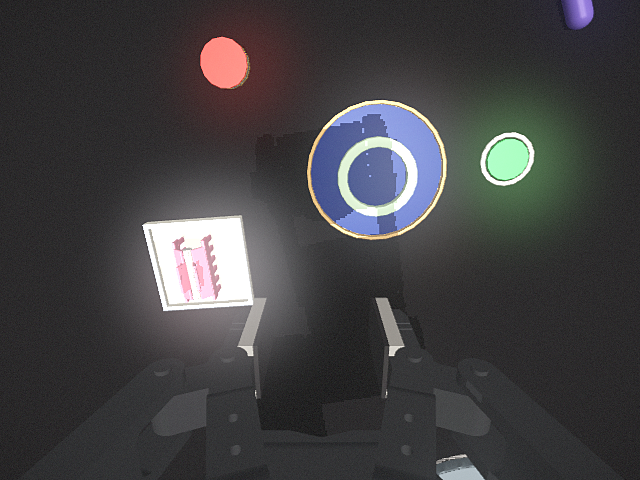

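The bangle lies flat and near centred in the dish (377,176), and the claw is centred in its tray. The bowl and tile were checked earlier, so I'm handing in.

```bash
python3 -c "
from rig import bot
print(bot.hand_in())"
```

```text
the job is handed in; nothing more can be done
None
```

I put all four items where they belong and handed the job in at about 36 s; no verdict came back, but my last camera checks showed each one in place and the green button untouched.

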